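# Open the ratchet stop of the tea holder

### The job

Make room for another box in the tea holder: press its ratchet release pad down with the fingertips and, keeping it down, push the sliding stop back along the bar, away from the tea, until it is fully home at the far end; then let go. Nothing is to be picked up: leave the tea packs in the holder and the things around it standing where they are.

Things in the scene. Friction and masses are not known exactly. Their poses are not given: they have to be found in the camera images.
- holder: Fixed tea holder: a light wood base board 160 (x) x 370 (y) x 12 mm with a 105 mm high wood end plate at its -y end and, along its -x edge, a steel bar 14 mm wide parallel to its y axis (bar centre line at x = -55 mm, z = 40 to 56 mm) with ratchet teeth below. Origin: centre of the board's underside, on the worktop; z up. The sliding stop rides on the bar. The tea packs stand on the board between the end plate and the stop; a wood post carries the bar's +y end.
- stop_jaw (a joint): Position of the grey sliding stop along the bar, m: 0 nearest the tea packs, 0.12 fully home at the +y end (a firm end stop). Growing values move it along the holder's +y. With the release pad up it is locked against motion to +y by the ratchet (8 mm teeth; it can click freely towards -y); with the pad pressed it slides with about 2 N. Starts between 0.005 and 0.045.
- release (a joint): How far the black release pad is pressed, m: 0 to 0.004 when let go (depending on how the pawl meets a tooth), 0.010 fully down. The teeth are clear from 0.0055 on. It springs up: about 2 N starts it, 4 N at half travel, 5.6 N fully down. It must be kept down while the stop slides.
- release_top (a point): Centre of the top of the black release pad, a level plate 44 x 44 mm, 85 mm above the worktop when up; it rides on the stop above the bar and moves straight down by up to 10 mm. The pad is open to the holder's -x and +x sides. On its -y side the grey stop plate reaches no higher than 80 mm above the worktop; on its +y side stands the push wall.
- push_wall (a point): Centre of the pad-side face (facing the holder's -y) of the grey push wall of the stop: 48 mm wide along x, 10 mm thick, its top 118 mm above the worktop, 33 mm above the pad when up; this point is 105 mm above the worktop, 26 mm to +y of the pad's centre. A fingertip on the pad pushes the stop by bearing on this face towards +y.
- grey_caddy: Grey tea caddy 51 x 63 x 90 mm, loose, standing on the holder's board beside the end plate; stays where it is. Origin: centre of its underside.
- green_box: Green tea box 44 x 44 x 112 mm, loose, standing on the board between the caddy and the stop; stays where it is. Origin: centre of its underside.
- white_box: White and green tea box 48 x 80 x 136 mm, loose, standing on the worktop behind the holder (its +x side): the one that will go in later; stays where it is. Origin: centre of its underside.
- salt: Salt shaker 44 x 44 x 90 mm, loose, standing on the worktop before the holder; stays where it is. Origin: centre of its underside.
- mug: White mug 88 x 127 (with handle) x 102 mm, loose, on the worktop to the right; stays where it is. Origin: on its underside, inside its outline.
There are look-alikes about, which are no part of the job. What is shaped like the white_box but blue or pink is not meant. Of the things that look like the green_box, the largest one is meant.

How it is judged:
On the way, in this order (a step that is already met when the one before it is completed fails the run):
1. the release pad is pressed clear of the teeth before the stop has slid back (value of joint release above 0.0055 m and value of joint stop_jaw below 0.07 m), for 0.1 s.
2. the stop is pushed back to the far end (value of joint stop_jaw above 0.115 m), for 0.1 s.
At the end, for the whole second after the job is handed in: The stop is within 5 mm of the far end of its travel and at rest, the release pad has sprung up again (less than 5 mm down), and the caddy, both tea boxes, the shaker and the mug stand upright (within 0.15 rad) (value of joint stop_jaw above 0.115 m and velocity of joint stop_jaw between -0.01 and 0.01 m/s and value of joint release below 0.005 m and angle between each of grey_caddy, green_box, white_box, salt, mug's own z axis and vertical below 0.15 rad); the robot touches nothing.
It fails at once if a tea pack in the holder is shifted by more than 25 mm, lifted or carried (distance of any of grey_caddy, green_box from where it was at the start of the episode above 0.025 m or height (world z) of any of grey_caddy, green_box above 0.027 m).
It fails at once if the white tea box, the salt shaker or the mug is shifted by more than 25 mm, lifted or carried (distance of any of white_box, salt, mug from where it was at the start of the episode above 0.025 m or height (world z) of any of white_box, salt, mug above 0.015 m).
It also fails if it takes over 32 s, if anything falls off the work surface, if the arm or the gripper's body presses on something with over 40 N, if the wrist force passes 120 N, or if a joint passes its speed limit or range.

### The arm

A 6-joint arm with a two-finger parallel gripper is mounted at the origin on a cart in front of the work surface, level with it; the furniture and walls round the work are solid. World frame = base frame: x ahead of the robot, y to its left, z up, the work surface at z = 0. Lengths are in m, angles in rad, forces in N, time in s.
With the tool pointing down it reaches from about 0.3 to 0.775 m from the base axis. Payload 14.6 kg.
Tool frame: the origin (TCP) lies on the mounting face of the last link; the fingertips stand 199 mm ahead of it and the grasp point (between the pads) lies 180 mm ahead of it; z points along the fingers, y is the line along which they close (so a half turn about z gives the same grasp; the last joint's range is limited). The gripper opens to 94 mm and grips with 3 to 60 N. Pads are 16 mm wide; open, the fingers measure 119 mm over their backs; the gripper's body (75 mm by 177 mm) begins 78 mm behind the grasp point.
Start: joints at [1.273, 0.3, 1.521, -0, 1.321, -0.067], TCP at [0.126, 0.535, 0.405] pointing down, gripper open.
Joint ranges: [-3.03, 3.03], [-0.79, 2.21], [0.23, 2.52], [-1.04, 4.18], [0, 3.07], [-2.55, 2.55]. Speed limits (rad/s): [2.22, 2.22, 2.57, 3.14, 3.14, 3.14].

### API

Orientations are given as [roll, pitch, yaw] about the fixed x, y, z axes, in that order (R = Rz(yaw) Ry(pitch) Rx(roll)).
In Python, from station import get_obs, camera, hand_in gives the robot as it stands.
- The arm moves only by the tool apply_moves, never from a script. Its argument "increments" is a list of rows, each an object of numbers: "tx", "ty", "tz": the shift along the tool's x, y, z as a fraction of full scale; "ax", "ay", "az": the turn, a rotation vector about the tool's x, y, z as a fraction of full scale. In form: [{"tx": .., "ty": .., "tz": .., "ax": .., "ay": .., "az": ..}, ...]. A call has 1 to 12 rows; each row shifts and turns the commanded pose from where the row before left it, along the tool's axes as they then stand; what a row does not reach is not made up. Full scale, the value 1, is 30 mm for a shift and 5 degrees for a turn. A row lasts 1/8 s, in which the tool goes at most 62.5 mm and 10.7 degrees, less where a joint would pass 70% of its speed; a pose out of reach is approached as far as the arm can. A call with a number of a shift or a turn outside -1 to 1 is refused whole. A call with a gripper value outside its range is refused whole. "jaw" is the closure, from 0 (fully open) to 1 (shut), set as the call begins (left out, the last holds). The fingers move at their own pace and stop on an object; "force" is the grip in N (left out, the last holds). Time passes only in rows, so rows that do not move let the fingers close. It gives the time, the measured TCP pose, the force, the opening and the grip force at its end, in the units of the state.
- get_obs(): the state, without advancing time (a new reading comes with each control period).
- camera(name): name is "scene" or "top"; returns a dict with "pixels" (480x640x3 uint8, red, green, blue), "camera_matrix" (3x3 intrinsics, pixels), "dist" ([k1, k2, p1, p2, k3] as OpenCV has them; the pictures are not rectified), "R" (3x3) and "t" (3): a world point X has camera coordinates R X + t. Camera axes: x right, y down, z forward; pixel columns grow to the right and rows downward; lengths in m; the calibration is good to about 2 mm. A picture is of the moment at which its call begins. There is no depth.
- hand_in(): hands the job in; it is judged then, once.
The state is a dict: "time_s": time; "qpos": joint angles; "joint_vel": joint speeds; "tau": joint torques, N m; "ee_pos": TCP position; "eef_rot": TCP orientation; "force": force on the tool from outside, world axes, zero at the start; "moment": the same for the moment, N m; "grip_width": finger opening in m; "grip_force": force on a finger pad.
Only numpy, scipy, OpenCV 4.12 (cv2) and the standard library are available. Lean on these libraries where they do the work, as an engineer would, in place of code of your own. Each camera call takes 0.05 s, during which the arm holds its last target. There are 200 camera calls.

## Working session

There is one attempt and no reset: what is moved stays moved. The work goes in short steps, Python scripts to look and compute and a tool call to move; the robot and the scene stay as the last step left them, time stands still between calls to the robot, and variables do not carry over. Pictures are saved under pics/ and viewed, at most 10 in all, crops included, and the job is handed in when it is done.

Besides the shell and the picture viewer there is one more tool, called after ">>>" as name(argument=value, ...) on one line, values as JSON. apply_moves: Moves the arm, as the interface text tells. Its arguments: {"type":"object","properties":{"increments":{"type":"array"},"jaw":{"type":"number"},"force":{"type":"number"}},"required":["increments"]}

```bash
mkdir -p pics; python3 - <<'E'
from station import get_obs,camera
import cv2,pickle
d={}
for n in("scene","top"):
    c=camera(n);d[n]=c;cv2.imwrite(f"pics/{n}0.png",c["pixels"][:,:,::-1])
    print(n,c["R"].round(3).tolist(),c["t"],c["dist"],c["camera_matrix"].tolist() if hasattr(c["camera_matrix"],'tolist') else c["camera_matrix"])
pickle.dump(d,open("c0.pkl","wb"))
o=get_obs();print(o["time_s"],o["ee_pos"],o["eef_rot"],o["grip_width"])
E
```

```text
scene [[0.647, -0.763, 0.003], [-0.366, -0.314, -0.876], [0.669, 0.566, -0.482]] [-0.30553224  0.28305749  0.92080198] [-0.01560024  0.          0.          0.          0.        ] [[620.0315075462609, 0.0, 325.0452358759765], [0.0, 620.0315075462609, 245.227037548739], [0.0, 0.0, 1.0]]
top [[0.006, -1.0, -0.009], [-0.992, -0.005, -0.125], [0.125, 0.01, -0.992]] [0.03179748 0.51692602 1.41726127] [0.02627705 0.         0.         0.         0.        ] [[611.9621499476501, 0.0, 320.2284654495141], [0.0, 611.9621499476501, 243.55923756964106], [0.0, 0.0, 1.0]]
0.1 [0.12582307 0.53538237 0.40413901] [-3.14055433e+00 -6.89116166e-05  2.91080097e+00] 0.09405001843776202
```

View pics/scene0.png

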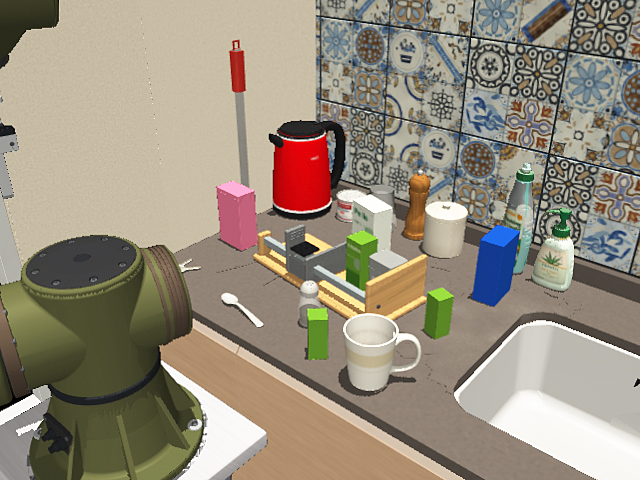

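View pics/top0.png

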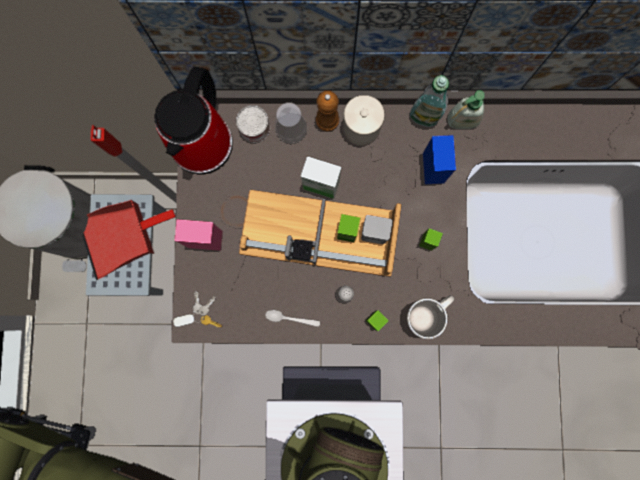

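Both views show the holder with its end plate on the right. In the scene view the pad is at about (303,248) and the push wall at (294,240); in the top view the pad is at about (300,250). Possible confusions:
- **Green boxes:** top (348,228), (431,238) and (377,320). The largest is in the holder, at (348,228).
- **Black parts:** kettle lid at (183,115), mat at (330,385), and the pad at (300,250). The pad is the one on the bar.

Next I'll check the pad close up.

```bash
cat > h.py <<'E'
import numpy as np,cv2
def ray(c,uv):
    p=cv2.undistortPoints(np.array([[uv]],float),np.array(c["camera_matrix"]),np.array(c["dist"]))[0,0]
    R=np.array(c["R"]);return -R.T@np.array(c["t"]),R.T@np.r_[p,1]
def plane(c,uv,z):
    o,d=ray(c,uv);return o+d*(z-o[2])/d[2]
def tri(a,b):
    (o1,d1),(o2,d2)=a,b
    s=np.linalg.lstsq(np.c_[d1,-d2],o2-o1,rcond=None)[0]
    p,q=o1+d1*s[0],o2+d2*s[1];return (p+q)/2,np.linalg.norm(p-q)
E
python3 - <<'E'
import pickle,cv2,numpy as np
from h import *
d=pickle.load(open("c0.pkl","rb"))
roi={"scene":(250,215,350,300),"top":(230,220,330,280)}
out=[];cen={}
for n,(a,b,c,e) in roi.items():
    im=d[n]["pixels"][b:e,a:c]
    m=(im.max(2)<50).astype(np.uint8)
    N,l,s,ct=cv2.connectedComponentsWithStats(m)
    for i in range(1,N):
        if s[i,4]>30: print(n,s[i]+[a,b,0,0,0],ct[i]+[a,b])
    k=1+np.argmax(s[1:,4]);cen[n]=ct[k]+[a,b]
    out.append(cv2.resize(im[:60,:,::-1] if n=="top" else im[:,:,::-1],None,fx=6,fy=6,interpolation=cv2.INTER_CUBIC)[:400 if n=="scene" else 360])
print(tri(ray(d["scene"],cen["scene"]),ray(d["top"],cen["top"])),plane(d["top"],cen["top"],.083),plane(d["scene"],cen["scene"],.085))
w=np.vstack(out);w=cv2.resize(w,None,fx=.78,fy=.78);cv2.imwrite("pics/crop0.png",w);print(w.shape)
E
```

```text
scene [280 215  43   5 148] [300.9527027  216.44594595]
scene [291 242  28  15 249] [304.16064257 248.52208835]
top [286 240  28  21 367] [300.91280654 250.29155313]
(array([0.49577054, 0.07730918, 0.08069674]), np.float64(0.0023103330207722055)) [0.49469799 0.07804133 0.083     ] [0.49094247 0.07133564 0.085     ]
(593, 468, 3)
```

View pics/crop0.png

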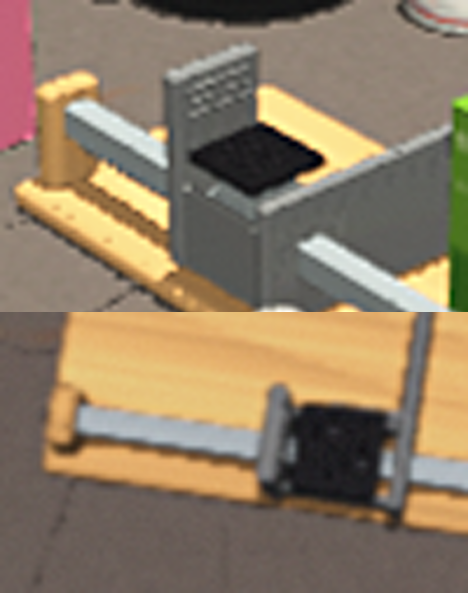

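The crop confirms the black level pad on the bar, with the push wall to its left (+y). I put the pad centre at (0.495, 0.0775, ~0.083) and the holder's +y along (0.134, 0.991). I'll approach with the jaws shut.

>>> apply_moves(increments=[{"tx": -0.97, "ty": -0.74}, {"tx": -0.97, "ty": -0.74}, {"tx": -0.97, "ty": -0.74}, {"tx": -0.97, "ty": -0.74}, {"tx": -0.97, "ty": -0.74}, {"tx": -0.97, "ty": -0.74}, {"tx": -0.97, "ty": -0.74}, {"tx": -0.97, "ty": -0.74}, {"tx": -0.97, "ty": -0.74}, {"tx": -0.97, "ty": -0.74}, {"tx": -0.97, "ty": -0.74}, {"tx": -0.97, "ty": -0.74}], jaw=1, force=10)

```text
schema error: expected keys tx, ty, tz, ax, ay, az
```

>>> apply_moves(increments=[{"tx": -0.97, "ty": -0.74}, {"tx": -0.97, "ty": -0.74}, {"tx": -0.97, "ty": -0.74}, {"tx": -0.97, "ty": -0.74}, {"az": -0.55}, {"az": -0.55}, {}, {}])

```text
schema error: expected keys tx, ty, tz, ax, ay, az
```

>>> apply_moves(increments=[{"tx": -0.97, "ty": -0.74, "tz": 0, "ax": 0, "ay": 0, "az": 0}, {"tx": -0.97, "ty": -0.74, "tz": 0, "ax": 0, "ay": 0, "az": 0}, {"tx": -0.97, "ty": -0.74, "tz": 0, "ax": 0, "ay": 0, "az": 0}, {"tx": -0.97, "ty": -0.74, "tz": 0, "ax": 0, "ay": 0, "az": 0}, {"tx": -0.97, "ty": -0.74, "tz": 0, "ax": 0, "ay": 0, "az": 0}, {"tx": -0.97, "ty": -0.74, "tz": 0, "ax": 0, "ay": 0, "az": 0}, {"tx": -0.97, "ty": -0.74, "tz": 0, "ax": 0, "ay": 0, "az": 0}, {"tx": -0.97, "ty": -0.74, "tz": 0, "ax": 0, "ay": 0, "az": 0}, {"tx": -0.97, "ty": -0.74, "tz": 0, "ax": 0, "ay": 0, "az": 0}, {"tx": -0.97, "ty": -0.74, "tz": 0, "ax": 0, "ay": 0, "az": 0}, {"tx": -0.97, "ty": -0.74, "tz": 0, "ax": 0, "ay": 0, "az": 0}, {"tx": -0.97, "ty": -0.74, "tz": 0, "ax": 0, "ay": 0, "az": 0}], jaw=1, force=10)

```text
time_s: 1.6
ee_pos: [0.4054, 0.1951, 0.4045]
eef_rot: [-3.141, -0.0, 2.911]
force: [-0.6, 0.7, 0.3]
grip_width: 0.0004
grip_force: 0.0
```

>>> apply_moves(increments=[{"tx": -0.95, "ty": -0.74, "tz": 0, "ax": 0, "ay": 0, "az": 0}, {"tx": -0.95, "ty": -0.74, "tz": 0, "ax": 0, "ay": 0, "az": 0}, {"tx": -0.95, "ty": -0.74, "tz": 0, "ax": 0, "ay": 0, "az": 0}, {"tx": -0.95, "ty": -0.74, "tz": 0, "ax": 0, "ay": 0, "az": 0}, {"tx": 0, "ty": 0, "tz": 0.7, "ax": 0, "ay": 0, "az": -0.55}, {"tx": 0, "ty": 0, "tz": 0.7, "ax": 0, "ay": 0, "az": -0.55}, {"tx": 0, "ty": 0, "tz": 0.6, "ax": 0, "ay": 0, "az": 0}, {"tx": 0, "ty": 0, "tz": 0, "ax": 0, "ay": 0, "az": 0}])

```text
time_s: 2.6
ee_pos: [0.4953, 0.0836, 0.3435]
eef_rot: [-3.141, -0.003, 3.007]
force: [0.1, -1.1, 0.1]
grip_width: 0.0005
grip_force: 0.0
```

```bash
python3 - <<'E'
from station import camera,get_obs
import cv2,numpy as np
a=[]
for n,(x,y) in (("scene",(230,130)),("top",(230,190))):
    im=camera(n)["pixels"][:,:,::-1];a.append(cv2.resize(im[y:y+140,x:x+100],None,fx=4,fy=4,interpolation=cv2.INTER_CUBIC))
cv2.imwrite("pics/near1.png",np.hstack(a));print(get_obs()["ee_pos"])
E
```

```text
[0.49559515 0.08369863 0.34515607]
```

View pics/near1.png

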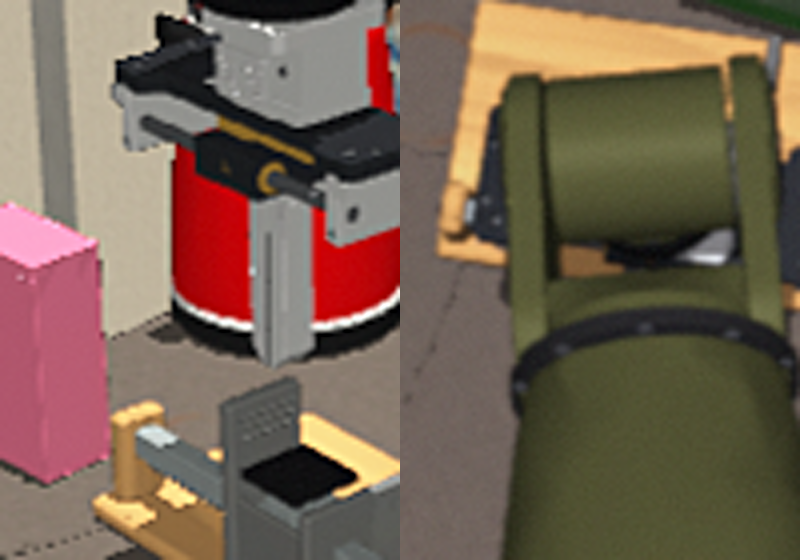

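The fingers stand above the pad: the tip is at scene (301,220) and the pad at (304,248), clear of the wall. I'll descend to just above the pad, then press.

>>> apply_moves(increments=[{"tx": 0, "ty": 0, "tz": 0.6, "ax": 0, "ay": 0, "az": 0}, {"tx": 0, "ty": 0, "tz": 0.6, "ax": 0, "ay": 0, "az": 0}, {"tx": 0, "ty": 0, "tz": 0.5, "ax": 0, "ay": 0, "az": 0}, {"tx": 0, "ty": 0, "tz": 0.2, "ax": 0, "ay": 0, "az": 0}, {"tx": 0, "ty": 0, "tz": 0, "ax": 0, "ay": 0, "az": 0}, {"tx": 0, "ty": 0, "tz": 0, "ax": 0, "ay": 0, "az": 0}])

```text
time_s: 3.45
ee_pos: [0.4957, 0.0837, 0.2883]
eef_rot: [3.141, 0.001, 3.007]
force: [0.7, -0.5, -1.1]
grip_width: 0.0005
grip_force: 0.0
```

>>> apply_moves(increments=[{"tx": 0, "ty": 0, "tz": 0.1, "ax": 0, "ay": 0, "az": 0}, {"tx": 0, "ty": 0, "tz": 0.1, "ax": 0, "ay": 0, "az": 0}, {"tx": 0, "ty": 0, "tz": 0.1, "ax": 0, "ay": 0, "az": 0}, {"tx": 0, "ty": 0, "tz": 0, "ax": 0, "ay": 0, "az": 0}, {"tx": 0, "ty": 0, "tz": 0, "ax": 0, "ay": 0, "az": 0}])

```text
time_s: 4.08
ee_pos: [0.4956, 0.0837, 0.2788]
eef_rot: [3.142, 0.0, 3.007]
force: [1.1, 0.2, 2.7]
grip_width: 0.0004
grip_force: 1.6
```

>>> apply_moves(increments=[{"tx": 0, "ty": 0, "tz": 0.07, "ax": 0, "ay": 0, "az": 0}, {"tx": 0, "ty": 0, "tz": 0.07, "ax": 0, "ay": 0, "az": 0}, {"tx": 0, "ty": 0, "tz": 0.03, "ax": 0, "ay": 0, "az": 0}, {"tx": 0, "ty": 0, "tz": 0, "ax": 0, "ay": 0, "az": 0}, {"tx": 0, "ty": 0, "tz": 0, "ax": 0, "ay": 0, "az": 0}])

```text
time_s: 4.7
ee_pos: [0.4956, 0.0837, 0.2743]
eef_rot: [3.141, 0.001, 3.007]
force: [-2.8, 0.3, 14.1]
grip_width: 0.0003
grip_force: 6.9
```

>>> apply_moves(increments=[{"tx": 0, "ty": 0.2, "tz": 0, "ax": 0, "ay": 0, "az": 0}, {"tx": 0, "ty": 0.2, "tz": 0, "ax": 0, "ay": 0, "az": 0}, {"tx": 0, "ty": 0.2, "tz": 0, "ax": 0, "ay": 0, "az": 0}, {"tx": 0, "ty": 0.2, "tz": 0, "ax": 0, "ay": 0, "az": 0}, {"tx": 0, "ty": 0.2, "tz": 0, "ax": 0, "ay": 0, "az": 0}, {"tx": 0, "ty": 0, "tz": 0, "ax": 0, "ay": 0, "az": 0}])

```text
time_s: 5.45
ee_pos: [0.4997, 0.1138, 0.2743]
eef_rot: [3.141, 0.001, 3.007]
force: [-1.3, 1.3, 11.9]
grip_width: 0.0004
grip_force: 6.1
```

```bash
python3 - <<'E'
from station import camera,get_obs
import cv2,numpy as np
im=camera("scene")["pixels"][:,:,::-1]
cv2.imwrite("pics/near2.png",cv2.resize(im[190:310,220:370],None,fx=4,fy=4,interpolation=cv2.INTER_CUBIC));print(get_obs()["force"])
E
```

```text
[-0.73955031  1.02073738 12.95535258]
```

View pics/near2.png

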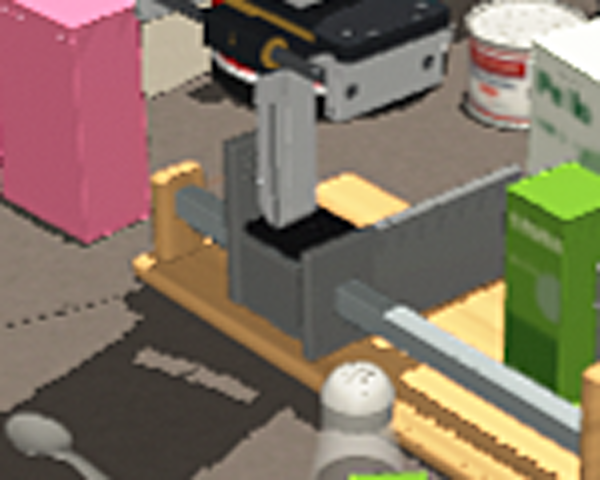

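The pad is held down and the stop is sliding with the fingertips: tip at scene (291,245), post still ahead at (264,240). I'll continue.

>>> apply_moves(increments=[{"tx": 0, "ty": 0.2, "tz": 0, "ax": 0, "ay": 0, "az": 0}, {"tx": 0, "ty": 0.2, "tz": 0, "ax": 0, "ay": 0, "az": 0}, {"tx": 0, "ty": 0.2, "tz": 0, "ax": 0, "ay": 0, "az": 0}, {"tx": 0, "ty": 0.2, "tz": 0, "ax": 0, "ay": 0, "az": 0}, {"tx": 0, "ty": 0.2, "tz": 0, "ax": 0, "ay": 0, "az": 0}, {"tx": 0, "ty": 0, "tz": 0, "ax": 0, "ay": 0, "az": 0}])

```text
time_s: 6.25
ee_pos: [0.5039, 0.1435, 0.2743]
eef_rot: [3.141, 0.002, 3.007]
force: [0.6, 1.8, 11.1]
grip_width: 0.0004
grip_force: 5.5
```

>>> apply_moves(increments=[{"tx": 0, "ty": 0.15, "tz": 0, "ax": 0, "ay": 0, "az": 0}, {"tx": 0, "ty": 0.15, "tz": 0, "ax": 0, "ay": 0, "az": 0}, {"tx": 0, "ty": 0.15, "tz": 0, "ax": 0, "ay": 0, "az": 0}, {"tx": 0, "ty": 0, "tz": 0, "ax": 0, "ay": 0, "az": 0}])

```text
time_s: 6.75
ee_pos: [0.5057, 0.1568, 0.2744]
eef_rot: [3.141, 0.002, 3.007]
force: [1.9, 1.4, 10.5]
grip_width: 0.0008
grip_force: 5.2
```

>>> apply_moves(increments=[{"tx": 0, "ty": 0.15, "tz": 0, "ax": 0, "ay": 0, "az": 0}, {"tx": 0, "ty": 0.15, "tz": 0, "ax": 0, "ay": 0, "az": 0}, {"tx": 0, "ty": 0.1, "tz": 0, "ax": 0, "ay": 0, "az": 0}, {"tx": 0, "ty": 0, "tz": 0, "ax": 0, "ay": 0, "az": 0}])

```text
time_s: 7.25
ee_pos: [0.5074, 0.1686, 0.2744]
eef_rot: [3.141, 0.002, 3.007]
force: [1.9, 2.3, 10.8]
grip_width: 0.0004
grip_force: 5.0
```

```bash
python3 - <<'E'
from station import camera,get_obs
import cv2,numpy as np
im=camera("scene")["pixels"][:,:,::-1]
cv2.imwrite("pics/near3.png",cv2.resize(im[190:310,220:370],None,fx=4,fy=4,interpolation=cv2.INTER_CUBIC));print(get_obs()["force"])
E
```

```text
[2.85224956 1.01665984 9.83894299]
```

View pics/near3.png

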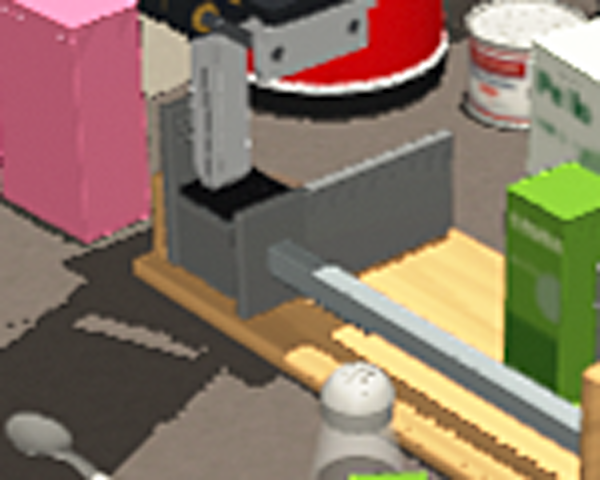

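The stop has nearly reached the post; the wall is at about scene (264,235). I'll push on in small steps until the force rises.

>>> apply_moves(increments=[{"tx": 0, "ty": 0.1, "tz": 0, "ax": 0, "ay": 0, "az": 0}, {"tx": 0, "ty": 0.1, "tz": 0, "ax": 0, "ay": 0, "az": 0}, {"tx": 0, "ty": 0, "tz": 0, "ax": 0, "ay": 0, "az": 0}])

```text
time_s: 7.68
ee_pos: [0.5081, 0.1739, 0.2743]
eef_rot: [-3.141, 0.001, 3.007]
force: [-0.6, -6.9, 12.7]
grip_width: 0.0007
grip_force: 6.5
```

>>> apply_moves(increments=[{"tx": 0, "ty": 0.1, "tz": 0, "ax": 0, "ay": 0, "az": 0}, {"tx": 0, "ty": 0.1, "tz": 0, "ax": 0, "ay": 0, "az": 0}, {"tx": 0, "ty": 0, "tz": 0, "ax": 0, "ay": 0, "az": 0}])

```text
time_s: 8.05
ee_pos: [0.5088, 0.1786, 0.2743]
eef_rot: [-3.137, 0.0, 3.006]
force: [-3.6, -22.2, 18.6]
grip_width: 0.0006
grip_force: 14.6
```

The force has risen to 22 N, so the stop is firmly home. I'll lift straight up while still bearing on the wall.

>>> apply_moves(increments=[{"tx": 0, "ty": 0, "tz": 0, "ax": 0, "ay": 0, "az": 0}, {"tx": 0, "ty": 0, "tz": -0.2, "ax": 0, "ay": 0, "az": 0}, {"tx": 0, "ty": 0, "tz": -0.2, "ax": 0, "ay": 0, "az": 0}, {"tx": 0, "ty": 0, "tz": -0.3, "ax": 0, "ay": 0, "az": 0}, {"tx": 0, "ty": -0.2, "tz": -0.1, "ax": 0, "ay": 0, "az": 0}, {"tx": 0, "ty": 0, "tz": -0.7, "ax": 0, "ay": 0, "az": 0}, {"tx": 0, "ty": 0, "tz": -0.9, "ax": 0, "ay": 0, "az": 0}, {"tx": 0, "ty": 0, "tz": -0.9, "ax": 0, "ay": 0, "az": 0}, {"tx": 0, "ty": 0, "tz": 0, "ax": 0, "ay": 0, "az": 0}, {"tx": 0, "ty": 0, "tz": 0, "ax": 0, "ay": 0, "az": 0}])

```text
time_s: 9.3
ee_pos: [0.5076, 0.1743, 0.3714]
eef_rot: [-3.141, -0.001, 3.007]
force: [0.4, 0.4, -0.7]
grip_width: 0.0004
grip_force: 0.0
```

```bash
python3 - <<'E'
from station import camera,get_obs
import cv2,numpy as np,pickle
from h import *
c=camera("scene");im=c["pixels"];d=pickle.load(open("c0.pkl","rb"))
cv2.imwrite("pics/end.png",cv2.resize(im[150:350,220:430,::-1],None,fx=3,fy=3,interpolation=cv2.INTER_CUBIC))
m=(im[225:260,255:300].max(2)<50).astype(np.uint8)
N,l,s,ct=cv2.connectedComponentsWithStats(m)
for i in range(1,N):
    if s[i,4]>60:
        uv=ct[i]+[255,225];print(s[i],uv,plane(c,uv,.083)-plane(d["scene"],(304.16,248.52),.083))
print(get_obs()["force"],get_obs()["ee_pos"])
E
```

```text
[  9   1  28  15 233] [277.25751073 232.91845494] [0.01336253 0.08860231 0.        ]
[ 0.04504725 -0.07520674 -0.56883318] [0.50762221 0.17429983 0.37120744]
```

View pics/end.png

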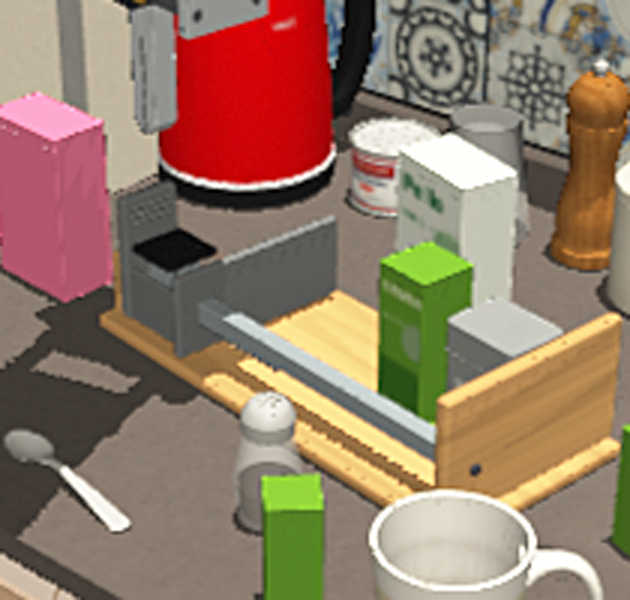

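The stop stands against the post and the pad is up. The stop moved 89.6 mm, and nothing else has been disturbed.

```bash
python3 -c "
from station import hand_in
print(hand_in())"
```

```text
the job is handed in; nothing more can be done
None
```

I held the release pad down, pushed the stop back about 90 mm until it stood firm at 22 N against the far end, then let go; the pad looked up again in the last picture, nothing around it had visibly moved, and the job is handed in (no verdict came back).

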